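# Scrape the rock chips off the examination board

## Robot

A 6-joint arm with a two-finger parallel gripper is mounted at the origin on the work surface. World frame = base frame: x ahead of the robot, y to its left, z up, the work surface at z = 0. Lengths are in m, angles in rad, forces in N, time in s.
With the tool pointing down it reaches from about 0.35 to 0.85 m from the base axis. Payload 8.1 kg.
Tool frame: the origin (TCP) lies midway between the tips of the shut fingers; the grasp point (between the pads) lies 19 mm behind it (grasp_offset is the distance from the TCP to the grasp point, in m); z points along the fingers, y is the line along which they close (so a half turn about z gives the same grasp; the last joint's range is limited). The gripper opens to 85 mm and grips with 20 to 120 N. Pads are 22 mm wide; open, the fingers measure 114 mm over their backs; the gripper's body (76 mm by 85 mm) begins 54 mm behind the grasp point. The pads swing forward as they close: fully open they stand 13 mm farther back than shut.
Start: joints at [1.087, 0.13, 1.488, -0, 1.523, -0.085], TCP at [0.233, 0.553, 0.231] pointing down, gripper open.
Joint ranges: [-2.96, 2.96], [-0.89, 2.26], [0.02, 2.5], [-1.34, 4.48], [0, 2.73], [-2.66, 2.66]. Speed limits (rad/s): [2.39, 2.39, 2.79, 3.14, 3.14, 3.14].

## Interface

Orientations are given as a unit quaternion [x, y, z, w].
In Python, from plant import get_obs, read_camera, close_job, outline_of, grasp_offset gives the robot as it stands.
- The arm moves only by the shell command python3 -m creep 'ROWS' [OPENING] [FORCE]. ROWS is JSON, a list of rows, each an object of numbers: "dx", "dy", "dz": the shift along the tool's x, y, z each as a share of 0.8 m, from -1 to 1; "ax", "ay", "az": the turn, a rotation vector about the tool's x, y, z each as a share of pi rad, from -1 to 1. In form: [{"dx": .., "dy": .., "dz": .., "ax": .., "ay": .., "az": ..}, ...]. A call has 1 to 10 rows; each row shifts and turns the commanded pose from where the row before left it, along the tool's axes as they then stand; what a row does not reach is not made up. A row lasts 1/8 s, in which the tool goes at most 62.5 mm and 10.7 degrees, less where a joint would pass 70% of its speed; a pose out of reach is approached as far as the arm can. A call with a number of a shift or a turn outside -1 to 1 is refused whole. A call with a gripper value outside its range is refused whole. OPENING is the closure, from 0 (fully open) to 1 (shut), set as the call begins (- or left out, the last holds). The fingers move at their own pace and stop on an object; FORCE is the grip in N (left out, the last holds). Time passes only in rows, so rows that do not move let the fingers close. It gives the time, the measured TCP pose, the force, the opening and the grip force at its end, in the units of the state.
- get_obs(): the state, without advancing time (a new reading comes with each control period).
- read_camera(name): name is "scene" or "side" or "wrist"; returns a dict with "pixels" (420x560x3 uint8, blue, green, red), "K" (3x3 intrinsics, pixels), "R" (3x3) and "t" (3): a world point X has camera coordinates R X + t. Camera axes: x right, y down, z forward; pixel columns grow to the right and rows downward; lengths in m; the calibration is good to about 2 mm. The wrist camera is an equidistant fisheye: a pixel r from the principal point sees the ray r / f radians off the axis. A picture is of the moment at which its call begins. There is no depth.
- close_job(): hands the job in; it is judged then, once.
Trained networks look in a picture, given as the dict that the camera call returned (one of the last four; its "shot" number tells which), for a name from the list of things; names that differ only in an ending like _2 or _b are one class to them, and where a whole thing is asked for, a point or a joint stands for the part that bears it (a point fixed in the world has none). Each returns a list of dicts, best first, with "confidence" (0 to 1); they miss things now and then, are a little off and sometimes report something else, mostly with a low value. They report only what shows in the picture. A call takes as long as a camera call. They do not tell look-alikes from the thing itself.
- outline_of(target, picture): "region" (420x560 bool, what is visible of it) and "box" ([left, top, right, bottom] in pixels, round what is visible of it).
The state is a dict: "time_s": time; "qpos": joint angles; "joint_vel": joint speeds; "joint_torque": joint torques, N m; "tcp_pos": TCP position; "tcp_rot": TCP orientation; "force": force on the tool from outside, world axes, zero at the start; "moment": the same for the moment, N m; "opening": finger opening in m; "finger_force": force on a finger pad.
Only numpy, scipy, OpenCV 4.12 (cv2) and the standard library are available. Lean on these libraries where they do the work, as an engineer would, in place of code of your own. Each camera call takes 0.05 s, during which the arm holds its last target. There are 200 camera calls.

## Task

Pick up the scraper block by its handle and with it sweep all five rock chips along the white board and off its open end into the empty blue tray, holding the scraper until they are in and never touching the chips with the gripper. Then stand the scraper upright on the flat of the cleared board and let go. Do not touch the tray of fossil eggs, and leave the torch and the caliper where they lie.

Things in the scene. Friction and masses are not known exactly. Their poses are not given: they have to be found in the camera images.
- board: fixed white board 200 mm (x) x 340 mm (y) on feet. Origin under its centre, at table height; flat top surface 60 mm above. Along both long sides (x = -95, +95 mm) an aluminium lip 10 mm wide, top at 72 mm, leaves a flat channel 180 mm wide; both ends (y = -170, +170 mm) are open. Chips start within 95 mm of the centre along y.
- empty_tray: the empty one of two equal fixed open blue plastic trays, 220 mm (x) x 170 mm (y) outside, 45 mm high, 4 mm walls and floor. It stands at one open end of the board (either end), its rim 15 mm under the board's edge and 7 mm below its plate. Origin at the centre of its underside; axes parallel to the board's.
- egg_tray: the same kind of fixed blue tray at the board's other open end, holding four round fossil eggs that rise to about 80 mm above the table. Origin at the centre of its underside; axes parallel to the board's.
- scraper: loose scraper, 0.25 kg, upright on the table in front of one of the trays: grey block 160 mm (x) x 28 mm (y) x 34 mm (z) with a rubber foot 22 mm wide (lowest 12 mm), on it an upright wooden handle 90 mm (x) x 22 mm (y), from 34 to 85 mm above the underside. Origin at the centre of the underside, z up.
- scraper_grip (a point): point to grip in the scraper's handle: on its middle, 66 mm above the underside; squeeze across the handle's 22 mm (the scraper's y)
- chip0: flat irregular flake of sandy rock, about 43 x 24 mm and 15 mm thick, lying loose on the board; origin at the centre of its underside
- chip1: flat irregular flake of sandy rock, about 38 x 35 mm and 12 mm thick, lying loose on the board; origin at the centre of its underside
- chip2: flat irregular flake of sandy rock, about 40 x 32 mm and 16 mm thick, lying loose on the board; origin at the centre of its underside
- chip3: flat irregular flake of sandy rock, about 36 x 38 mm and 14 mm thick, lying loose on the board; origin at the centre of its underside
- chip4: flat irregular flake of sandy rock, about 42 x 27 mm and 13 mm thick, lying loose on the board; origin at the centre of its underside
- torch: bystander: black pocket torch lying on the table, 140 mm long (x), head 38 mm thick; in front of the tray where the scraper is not. Origin under its middle.
- caliper: bystander: steel caliper lying flat in front of the board, 170 mm long (y), 63 mm wide, 12 mm high. Origin under its beam.
Not all that is in view belongs to the job. Of the things that look like the scraper, the smallest one is meant.

How it is judged:
On the way:
1. all five chips are in the empty tray while the gripper holds the scraper (x of chip0 in the frame of empty_tray between -0.108 and 0.108 m and y of chip0 in the frame of empty_tray between -0.083 and 0.083 m and z of each of chip0, chip1, chip2, chip3, chip4 in the frame of empty_tray below 0.05 m and x of chip1 in the frame of empty_tray between -0.108 and 0.108 m and y of chip1 in the frame of empty_tray between -0.083 and 0.083 m and x of chip2 in the frame of empty_tray between -0.108 and 0.108 m and y of chip2 in the frame of empty_tray between -0.083 and 0.083 m and x of chip3 in the frame of empty_tray between -0.108 and 0.108 m and y of chip3 in the frame of empty_tray between -0.083 and 0.083 m and x of chip4 in the frame of empty_tray between -0.108 and 0.108 m and y of chip4 in the frame of empty_tray between -0.083 and 0.083 m and contact force between the fingers and scraper above 1 N), for 0.1 s.
At the end, for the whole second after the job is handed in: All five chips lie at rest inside the formerly empty tray, and the scraper stands upright (within 7 degrees), released and at rest, on the flat of the board: its underside within 6 mm of the board's surface, its centre within 85 mm (x) and 165 mm (y) of the board's centre (x of chip0 in the frame of empty_tray between -0.108 and 0.108 m and y of chip0 in the frame of empty_tray between -0.083 and 0.083 m and z of each of chip0, chip1, chip2, chip3, chip4 in the frame of empty_tray below 0.05 m and x of chip1 in the frame of empty_tray between -0.108 and 0.108 m and y of chip1 in the frame of empty_tray between -0.083 and 0.083 m and x of chip2 in the frame of empty_tray between -0.108 and 0.108 m and y of chip2 in the frame of empty_tray between -0.083 and 0.083 m and x of chip3 in the frame of empty_tray between -0.108 and 0.108 m and y of chip3 in the frame of empty_tray between -0.083 and 0.083 m and x of chip4 in the frame of empty_tray between -0.108 and 0.108 m and y of chip4 in the frame of empty_tray between -0.083 and 0.083 m and linear speed of each of chip0, chip1, chip2, chip3, chip4 below 0.03 m/s and x of scraper in the frame of board between -0.085 and 0.085 m and y of scraper in the frame of board between -0.165 and 0.165 m and z of scraper in the frame of board between 0.054 and 0.066 m and angle between scraper's own z axis and vertical below 0.12 rad and linear speed of scraper below 0.02 m/s); the robot touches nothing.
It fails at once if the gripper touches a chip (contact force between any of the fingers, the arm and chip0 above 0.5 N or contact force between any of the fingers, the arm and chip1 above 0.5 N or contact force between any of the fingers, the arm and chip2 above 0.5 N or contact force between any of the fingers, the arm and chip3 above 0.5 N or contact force between any of the fingers, the arm and chip4 above 0.5 N).
It fails at once if the robot or the scraper touches the tray of fossil eggs or its eggs (contact force between any of the fingers, the arm, scraper and egg_tray above 1 N).
It fails at once if the torch or the caliper is moved more than 30 mm (distance of any of torch, caliper from where it was at the start of the episode above 0.03 m).
It also fails if it takes over 54 s, if anything falls off the work surface, if the arm or the gripper's body presses on something with over 40 N, if the wrist force passes 120 N, or if a joint passes its speed limit or range.

## Working session

There is one attempt and no reset: what is moved stays moved. The work goes in short steps, Python scripts to look and compute and a shell command to move; the robot and the scene stay as the last step left them, time stands still between calls to the robot, and variables do not carry over. Pictures are saved under pics/ and viewed, at most 10 in all, crops included, and the job is handed in when it is done.

```bash
mkdir -p pics; ls
cat > h.py <<'E'
import numpy as np, cv2
from plant import *
def ray(c,u,v):
    K=np.array(c["K"]);R=np.array(c["R"]);t=np.array(c["t"])
    d=R.T@np.linalg.inv(K)@np.array([u,v,1.]);return -R.T@t,d
def onz(c,u,v,z):
    o,d=ray(c,u,v);return o+d*(z-o[2])/d[2]
def proj(c,X):
    p=np.array(c["K"])@(np.array(c["R"])@np.array(X)+np.array(c["t"]));return p[:2]/p[2]
E
python3 - <<'E'
from h import *
for n in("scene","side"):
    c=read_camera(n);cv2.imwrite(f"pics/{n}0.png",c["pixels"])
    print(n,(-np.array(c["R"]).T@np.array(c["t"])).round(3))
    for t in("board","empty_tray","egg_tray","scraper","scraper_grip","chip0","chip1","chip2","chip3","chip4","torch","caliper"):
        print(t,[(np.array(o["box"]).round().tolist(),round(o["confidence"],2)) for o in outline_of(t,c)][:5])
o=get_obs();print(o["time_s"],o["tcp_rot"],o["opening"],grasp_offset)
E
```

```text
pics
scene [ 0.907 -0.342  0.769]
board [([188.0, 223.0, 375.0, 388.0], 0.62), ([274.0, 283.0, 293.0, 296.0], 0.6)]
empty_tray [([124.0, 314.0, 271.0, 416.0], 0.76)]
egg_tray [([309.0, 195.0, 411.0, 291.0], 0.6)]
scraper [([226.0, 114.0, 280.0, 170.0], 0.81), ([271.0, 153.0, 327.0, 189.0], 0.67), ([337.0, 130.0, 402.0, 170.0], 0.65)]
scraper_grip [([271.0, 154.0, 325.0, 192.0], 0.96), ([227.0, 116.0, 279.0, 172.0], 0.83), ([283.0, 254.0, 299.0, 272.0], 0.48)]
chip0 [([272.0, 317.0, 292.0, 334.0], 0.87), ([312.0, 281.0, 329.0, 298.0], 0.64), ([281.0, 253.0, 301.0, 271.0], 0.55), ([275.0, 286.0, 293.0, 300.0], 0.53)]
chip1 [([272.0, 317.0, 292.0, 334.0], 0.87), ([312.0, 281.0, 329.0, 298.0], 0.64), ([281.0, 253.0, 301.0, 271.0], 0.55), ([275.0, 286.0, 293.0, 300.0], 0.53)]
chip2 [([272.0, 317.0, 292.0, 334.0], 0.87), ([312.0, 281.0, 329.0, 298.0], 0.64), ([281.0, 253.0, 301.0, 271.0], 0.55), ([275.0, 286.0, 293.0, 300.0], 0.53)]
chip3 [([272.0, 317.0, 292.0, 334.0], 0.87), ([312.0, 281.0, 329.0, 298.0], 0.64), ([281.0, 253.0, 301.0, 271.0], 0.55), ([275.0, 286.0, 293.0, 300.0], 0.53)]

[... 1259 characters left out ...]
4), ([392.0, 241.0, 409.0, 257.0], 0.72), ([335.0, 211.0, 356.0, 226.0], 0.62), ([360.0, 222.0, 376.0, 239.0], 0.52)]
chip3 [([373.0, 208.0, 392.0, 225.0], 0.75), ([345.0, 243.0, 365.0, 258.0], 0.74), ([392.0, 241.0, 409.0, 257.0], 0.72), ([335.0, 211.0, 356.0, 226.0], 0.62), ([360.0, 222.0, 376.0, 239.0], 0.52)]
chip4 [([373.0, 208.0, 392.0, 225.0], 0.75), ([345.0, 243.0, 365.0, 258.0], 0.74), ([392.0, 241.0, 409.0, 257.0], 0.72), ([335.0, 211.0, 356.0, 226.0], 0.62), ([360.0, 222.0, 376.0, 239.0], 0.52)]
torch [([259.0, 324.0, 287.0, 403.0], 0.69)]
caliper [([268.0, 233.0, 305.0, 282.0], 0.88)]
1.3 [ 1.98087191e-01  9.80184403e-01  3.98849004e-06 -2.38935069e-05] 0.08538463819501627 0.0187
```

View pics/scene0.png

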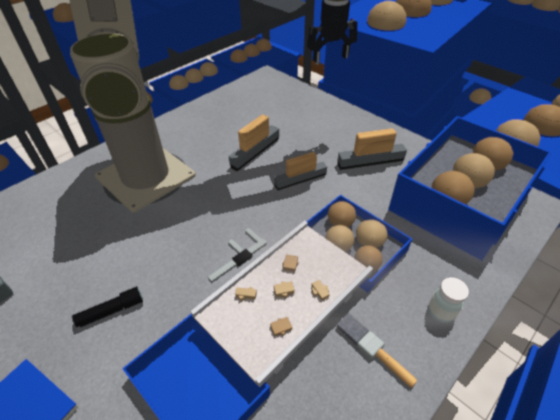

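View pics/side0.png

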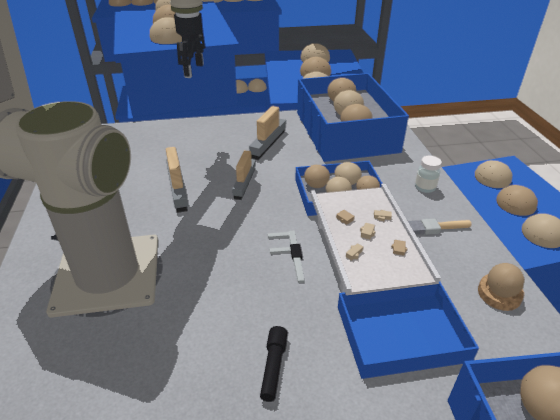

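Scene picture: scraper look-alikes at (255,142), (300,168) and (372,150); board centre at about (285,295); empty tray at (195,370); egg tray at (358,240). Side picture: the look-alikes are at (177,178), (243,175) and (268,132). I'll fit box models of each to the outlines in both views to get pose and scale.

```bash
cat >> h.py <<'E'
from scipy.optimize import minimize
def sil(c,boxes,x,y,yaw,s=1,z0=0):
    m=np.zeros((420,560),np.uint8)
    R=np.array([[np.cos(yaw),-np.sin(yaw)],[np.sin(yaw),np.cos(yaw)]])
    for (x0,x1,y0,y1,za,zb) in boxes:
        P=[proj(c,[*(R@np.array([a,b])*s+[x,y]),z0+s*z]) for a in(x0,x1) for b in(y0,y1) for z in(za,zb)]
        cv2.fillConvexPoly(m,cv2.convexHull((np.array(P)*16).round().astype(np.int32)),255,cv2.LINE_AA,4)
    return m/255.
def fit(views,boxes,p0,scale=True,z0=0):
    def f(p):
        s=p[3] if scale else 1;e=0
        for c,r in views:
            m=sil(c,boxes,p[0],p[1],p[2],s,z0);e+=1-np.minimum(m,r).sum()/np.maximum(m,r).sum()
        return e/len(views)
    best=None
    n=4 if scale else 3
    for dy in (0,.3,-.3):
        q=np.array(p0[:n],float);q[2]+=dy
        S=np.vstack([q]+[q+np.eye(n)[i]*[.02,.02,.2,.1][i] for i in range(n)])
        r=minimize(f,q,method="Nelder-Mead",options=dict(initial_simplex=S,maxiter=250,xatol=1e-4,fatol=1e-4))
        if best is None or r.fun<best.fun: best=r
    return best.x,best.fun
SCR=[(-.08,.08,-.014,.014,0,.034),(-.045,.045,-.011,.011,.034,.085)]
BRD=[(-.1,.1,-.17,.17,.05,.066),(-.1,-.09,-.17,.17,.05,.072),(.09,.1,-.17,.17,.05,.072)]
TRY=[(-.11,.11,-.085,.085,0,.045)]
E
python3 - <<'E'
from h import *
a=read_camera("scene");b=read_camera("side")
cen=lambda r:(np.array(r["box"])[:2]+np.array(r["box"])[2:])/2
def near(t,c,uv):
    o=outline_of(t,c); o=[q for q in o if np.hypot(*(cen(q)-uv))<15]
    return o[0] if o else None
for n,ua,ub in(("A",(253,142),(178,178)),("B",(299,170),(243,175)),("C",(370,150),(268,132))):
    v=[];
    for c,u in((a,ua),(b,ub)):
        q=near("scraper",c,u)
        if q: v.append((c,np.array(q["region"],float)))
    p=onz(a,*ua,.03)
    rs=[fit(v,SCR,[p[0],p[1],y,1]) for y in(0,.8,1.6,2.4)]
    r=min(rs,key=lambda r:r[1]);print(n,len(v),r[0].round(4),round(r[1],3),[round(x[1],2) for x in rs])
def two(t):
    return [(c,np.array(outline_of(t,c)[0]["region"],float)) for c in(a,b)]
v=two("board");p=onz(a,285,295,.06);print("board",[fit(v,BRD,[p[0],p[1],y,1],False) for y in (0,.3,-.3)])
v=two("empty_tray");p=onz(a,195,370,.02);print("empty",p,fit(v,TRY,[p[0],p[1],0,1],False))
# chips
for c in(a,b):
    print([(onz(c,*np.argwhere(q["region"])[:,::-1].mean(0),.067)[:2].round(3).tolist(),round(q["confidence"],2)) for q in outline_of("chip0",c)])
im=a["pixels"];cr=cv2.resize(im[100:210,210:420],None,fx=3.8,fy=3.8,interpolation=cv2.INTER_CUBIC);cv2.imwrite("pics/crop1.png",cr[:600,:800])
E
```

```text
A 2 [0.1556 0.3056 1.6853 1.2229] 0.096 [np.float64(0.1), np.float64(0.1), np.float64(0.1), np.float64(0.1)]
B 2 [0.3464 0.3119 1.2177 0.9232] 0.089 [np.float64(0.09), np.float64(0.09), np.float64(0.09), np.float64(0.09)]
C 2 [0.4472 0.5218 0.9901 1.231 ] 0.062 [np.float64(0.06), np.float64(0.06), np.float64(0.06), np.float64(0.06)]
board [(array([ 0.60376936, -0.0218162 , -0.0024109 ]), np.float64(0.12262413357095031)), (array([ 0.60376936, -0.0218162 , -0.0024109 ]), np.float64(0.12262413357095031)), (array([ 0.60391982, -0.022046  , -0.00272801]), np.float64(0.12266511385129986))]
empty [ 0.58292053 -0.25071865  0.02      ] (array([ 0.60349573, -0.26350906, -0.00900634]), np.float64(0.0781633889365177))
[([0.601, -0.026], 0.8), ([0.655, -0.089], 0.71), ([0.551, -0.087], 0.62), ([0.565, 0.033], 0.61), ([0.657, 0.027], 0.6)]
[([0.602, -0.024], 0.69), ([0.551, -0.087], 0.66), ([0.583, -0.305], 0.58), ([0.564, 0.034], 0.56), ([0.655, 0.027], 0.55), ([0.654, -0.09], 0.54)]
```

View pics/crop1.png

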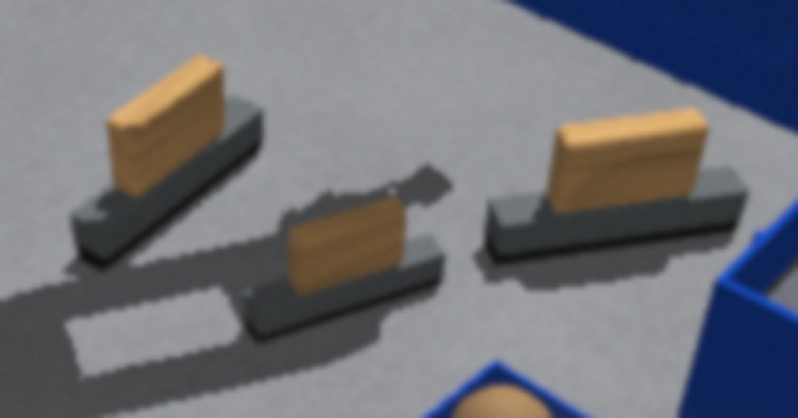

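The pictures show A (255,142) at scale 1.22, B (300,168) at 0.92 and C (372,150) at 1.23, so B, the smallest, is the scraper. It stands at about (0.346, 0.312) in front of the egg tray. The board is at (0.604, -0.022) with yaw 0, and the empty tray is at -y. Next I move above B.

```bash
python3 -m creep '[{"dx":-0.0412,"dy":-0.0371},{"dx":-0.0412,"dy":-0.0371},{"dx":-0.0412,"dy":-0.0371},{"dx":-0.0412,"dy":-0.0371},{"dx":-0.0412,"dy":-0.0371},{"dx":-0.0412,"dy":-0.0371},{"az":0.054},{"az":0.054},{"az":0.054},{"az":0.054}]' 0; python3 -m creep '[{"az":0.054},{"az":0.054},{"az":0.054},{"az":0.054},{"az":0.054},{},{}]'
python3 - <<'E'
from h import *
o=get_obs();print(o["tcp_pos"],o["tcp_rot"],o["qpos"])
c=read_camera("wrist");print(c["K"],c["R"],c["t"])
cv2.imwrite("pics/w1.png",c["pixels"])
q=outline_of("scraper",c);print([(x["box"],x["confidence"]) for x in q])
a=read_camera("scene");b=read_camera("side")
v=[]
for d,u in((a,(299,170)),(b,(243,175))):
    for q in outline_of("scraper",d)[:4]:
        bx=np.array(q["box"]);print(d is a,bx,q["confidence"])
E
```

```text
[0.23298855 0.55293921 0.23131417] [1.98109348e-01 9.80179925e-01 1.85803712e-05 1.13135491e-05] [ 1.08658230e+00  1.30388442e-01  1.48817264e+00 -1.12882552e-05
  1.52298955e+00 -8.53561682e-02]
[[325.1922621    0.         273.88021774]
 [  0.         325.1922621  209.16958444]
 [  0.           0.           1.        ]] [[ 3.87934489e-01  9.21686949e-01 -3.15457764e-06]
 [ 8.88155408e-01 -3.73820278e-01  2.67279576e-01]
 [ 2.46346917e-01 -1.03689767e-01 -9.63619027e-01]] [-0.6003242  -0.03650663  0.37806059]
[([234.9, 308.6, 377.1, 358.3], 0.96), ([166.4, 311.6, 203.6, 340.1], 0.91), ([4.5, 149.2, 140.7, 256.7], 0.64)]
True [229.  115.4 279.9 172.4] 0.96
True [271.7 152.7 327.1 189. ] 0.75
True [340.4 128.2 402.8 169.2] 0.6
False [248.6 104.  282.8 159.7] 0.71
False [166.7 147.7 187.7 212.5] 0.61
False [233.1 149.4 255.1 200. ] 0.59
False [294.2 158.7 383.  216.1] 0.2invalid input
invalid input
```

View pics/w1.png

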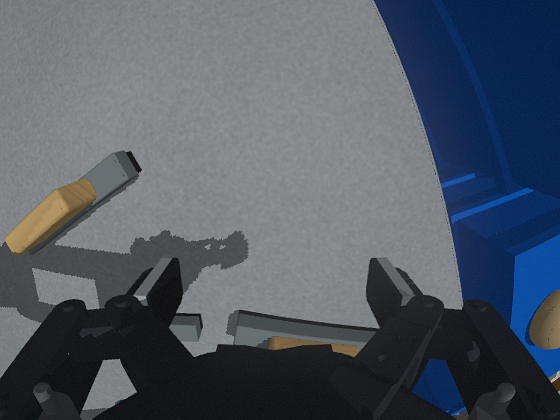

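The wrist picture shows that the arm hasn't moved: the fingers are at the bottom and a look-alike is at (75,205). The rows were refused, probably because all six keys are needed.

```bash
python3 -m creep '[{"dx":-0.0412,"dy":-0.0371,"dz":0,"ax":0,"ay":0,"az":0},{"dx":-0.0412,"dy":-0.0371,"dz":0,"ax":0,"ay":0,"az":0},{"dx":-0.0412,"dy":-0.0371,"dz":0,"ax":0,"ay":0,"az":0},{"dx":-0.0412,"dy":-0.0371,"dz":0,"ax":0,"ay":0,"az":0},{"dx":-0.0412,"dy":-0.0371,"dz":0,"ax":0,"ay":0,"az":0},{"dx":-0.0412,"dy":-0.0371,"dz":0,"ax":0,"ay":0,"az":0},{"dx":0,"dy":0,"dz":0,"ax":0,"ay":0,"az":0.054},{"dx":0,"dy":0,"dz":0,"ax":0,"ay":0,"az":0.054},{"dx":0,"dy":0,"dz":0,"ax":0,"ay":0,"az":0.054},{"dx":0,"dy":0,"dz":0,"ax":0,"ay":0,"az":0.054}]' 0
```

```text
time_s: 3.55
tcp_pos: [0.3461, 0.312, 0.2314]
tcp_rot: [0.515, 0.857, 0.0, 0.0]
force: [0.9, 0.1, -1.6]
opening: 0.0854
finger_force: 0.0
```

```bash
python3 -m creep '[{"dx":0,"dy":0,"dz":0,"ax":0,"ay":0,"az":0.054},{"dx":0,"dy":0,"dz":0,"ax":0,"ay":0,"az":0.054},{"dx":0,"dy":0,"dz":0,"ax":0,"ay":0,"az":0.054},{"dx":0,"dy":0,"dz":0,"ax":0,"ay":0,"az":0.054},{"dx":0,"dy":0,"dz":0,"ax":0,"ay":0,"az":0.054},{"dx":0,"dy":0,"dz":0,"ax":0,"ay":0,"az":0}]'
python3 - <<'E'
from h import *
o=get_obs();print(o["tcp_pos"],o["tcp_rot"],o["qpos"])
c=read_camera("wrist")
print(-np.array(c["R"]).T@np.array(c["t"]))
im=c["pixels"].copy()
q=outline_of("scraper",c);print([(x["box"],x["confidence"]) for x in q])
def pw(X):
    p=np.array(c["R"])@np.array(X)+np.array(c["t"]);r=np.hypot(p[0],p[1]);th=np.arctan2(r,p[2]);K=c["K"]
    return (K[0][2]+K[0][0]*th*p[0]/r,K[1][2]+K[1][1]*th*p[1]/r)
x,y,w=.3464,.3119,1.2177
for B in SCR:
  for a in B[:2]:
    for b in B[2:4]:
      for z in B[4:]:
        u=pw([x+a*np.cos(w)-b*np.sin(w),y+a*np.sin(w)+b*np.cos(w),z]);cv2.circle(im,(int(u[0]),int(u[1])),3,(0,0,255) if z>.05 else (0,255,0),1)
cv2.imwrite("pics/w2.png",im)
E
```

```text
time_s: 4.3
tcp_pos: [0.3461, 0.312, 0.2314]
tcp_rot: [0.821, 0.572, 0.0, 0.0]
force: [0.2, -0.3, 0.2]
opening: 0.0854
finger_force: 0.0
[0.34607001 0.31203279 0.23136091] [8.20506761e-01 5.71636816e-01 7.39900044e-05 7.06714153e-06] [ 6.23636486e-01 -2.40409796e-01  1.84529248e+00 -1.63821692e-05
  1.53656222e+00  9.77434655e-01]
[0.37076041 0.37503121 0.3741756 ]
[([260.2, 111.4, 290.0, 253.4], 0.94), ([64.3, 163.0, 186.6, 311.9], 0.78), ([255.4, 0.0, 309.3, 70.6], 0.75)]
```

View pics/w2.png

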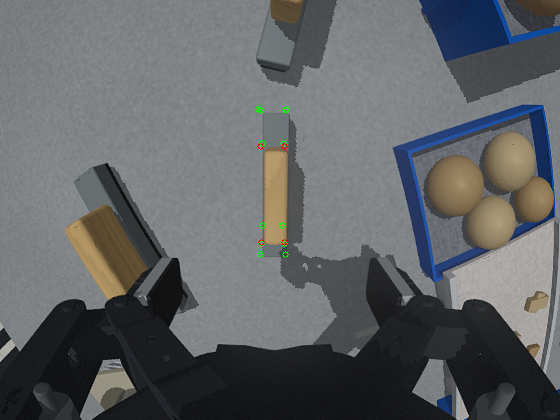

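The predicted corners sit on the scraper at (275,185), so the grip point is confirmed. I descend and grip.

```bash
python3 -m creep '[{"dx":0,"dy":0,"dz":0.05,"ax":0,"ay":0,"az":0},{"dx":0,"dy":0,"dz":0.05,"ax":0,"ay":0,"az":0},{"dx":0,"dy":0,"dz":0.05,"ax":0,"ay":0,"az":0},{"dx":0,"dy":0,"dz":0.04,"ax":0,"ay":0,"az":0},{"dx":0,"dy":0,"dz":0.03,"ax":0,"ay":0,"az":0},{"dx":0,"dy":0,"dz":0.013,"ax":0,"ay":0,"az":0},{"dx":0,"dy":0,"dz":0,"ax":0,"ay":0,"az":0}]' 0 && python3 -m creep '[{"dx":0,"dy":0,"dz":0,"ax":0,"ay":0,"az":0},{"dx":0,"dy":0,"dz":0,"ax":0,"ay":0,"az":0},{"dx":0,"dy":0,"dz":0,"ax":0,"ay":0,"az":0},{"dx":0,"dy":0,"dz":0,"ax":0,"ay":0,"az":0},{"dx":0,"dy":0,"dz":0,"ax":0,"ay":0,"az":0},{"dx":0,"dy":0,"dz":0,"ax":0,"ay":0,"az":0},{"dx":0,"dy":0,"dz":0,"ax":0,"ay":0,"az":0},{"dx":0,"dy":0,"dz":0,"ax":0,"ay":0,"az":0}]' 1 80
```

```text
time_s: 5.28
tcp_pos: [0.3458, 0.3118, 0.0446]
tcp_rot: [0.82, 0.572, -0.001, 0.0]
force: [0.8, -0.4, -0.0]
opening: 0.0856
finger_force: 0.0
time_s: 6.28
tcp_pos: [0.3465, 0.3123, 0.0455]
tcp_rot: [0.821, 0.571, 0.0, -0.0]
force: [-0.5, -1.2, 6.1]
opening: 0.0211
finger_force: 78.8
```

Gripped at 21 mm opening. I lift it and turn it square to the board.

```bash
python3 -m creep '[{"dx":0,"dy":0,"dz":-0.03,"ax":0,"ay":0,"az":0},{"dx":0,"dy":0,"dz":-0.05,"ax":0,"ay":0,"az":0},{"dx":0,"dy":0,"dz":-0.06,"ax":0,"ay":0,"az":0},{"dx":0,"dy":0,"dz":-0.06,"ax":0,"ay":0,"az":0},{"dx":0,"dy":0,"dz":-0.05,"ax":0,"ay":0,"az":0},{"dx":0,"dy":0,"dz":0,"ax":0,"ay":0,"az":0}]' && python3 -m creep '[{"dx":0,"dy":0,"dz":0,"ax":0,"ay":0,"az":0.0484},{"dx":0,"dy":0,"dz":0,"ax":0,"ay":0,"az":0.0484},{"dx":0,"dy":0,"dz":0,"ax":0,"ay":0,"az":0.0484},{"dx":0,"dy":0,"dz":0,"ax":0,"ay":0,"az":0.0484},{"dx":0,"dy":0,"dz":0,"ax":0,"ay":0,"az":0.0484},{"dx":0,"dy":0,"dz":0,"ax":0,"ay":0,"az":0.0484},{"dx":0,"dy":0,"dz":0,"ax":0,"ay":0,"az":0.0484},{"dx":0,"dy":0,"dz":0,"ax":0,"ay":0,"az":0.0484},{"dx":0,"dy":0,"dz":0,"ax":0,"ay":0,"az":0}]'
```

```text
time_s: 7.02
tcp_pos: [0.3475, 0.3131, 0.2483]
tcp_rot: [0.821, 0.571, 0.003, -0.0]
force: [-0.5, 0.5, -3.0]
opening: 0.0211
finger_force: 78.9
time_s: 8.15
tcp_pos: [0.3452, 0.3115, 0.2427]
tcp_rot: [1.0, 0.0, -0.001, 0.001]
force: [-0.2, 0.7, -2.4]
opening: 0.021
finger_force: 78.7
```

```bash
python3 -m creep '[{"dx":0.025,"dy":0.02,"dz":0,"ax":0,"ay":0,"az":0},{"dx":0.041,"dy":0.033,"dz":0,"ax":0,"ay":0,"az":0},{"dx":0.041,"dy":0.033,"dz":0,"ax":0,"ay":0,"az":0},{"dx":0.041,"dy":0.033,"dz":0,"ax":0,"ay":0,"az":0},{"dx":0.041,"dy":0.033,"dz":0,"ax":0,"ay":0,"az":0},{"dx":0.041,"dy":0.033,"dz":0,"ax":0,"ay":0,"az":0},{"dx":0.041,"dy":0.033,"dz":0,"ax":0,"ay":0,"az":0},{"dx":0.032,"dy":0.027,"dz":0,"ax":0,"ay":0,"az":0},{"dx":0.02,"dy":0.02,"dz":0,"ax":0,"ay":0,"az":0},{"dx":0,"dy":0,"dz":0,"ax":0,"ay":0,"az":0}]' && python3 -m creep '[{"dx":0,"dy":0,"dz":0.04,"ax":0,"ay":0,"az":0},{"dx":0,"dy":0,"dz":0.04,"ax":0,"ay":0,"az":0},{"dx":0,"dy":0,"dz":0.03,"ax":0,"ay":0,"az":0},{"dx":0,"dy":0,"dz":0,"ax":0,"ay":0,"az":0}]'
python3 - <<'E'
from h import *
o=get_obs();print(o["tcp_pos"],o["tcp_rot"],o["force"])
a=read_camera("scene");b=read_camera("side")
h=o["tcp_pos"][2]-.0455
for c in(a,b):
    q=[x for x in outline_of("scraper",c)]; print([(x["box"],round(x["confidence"],2)) for x in q])
m=[]
for c in (a,b):
    im=c["pixels"].copy()
    X=np.array(o["tcp_pos"])
    for B in SCR[:1]:
        for p in B[:2]:
            for r in B[2:4]:
                for z in B[4:]:
                    u=proj(c,[X[0]+p,X[1]+r,h+z]);cv2.circle(im,tuple(int(k) for k in u),2,(0,0,255),1)
    for p in(-.09,.09,-.1,.1):
        for r in(-.17,.17):
            u=proj(c,[.604+p,-.022+r,.06 if abs(p)<.095 else .072]);cv2.circle(im,tuple(int(k) for k in u),2,(0,255,0),1)
    u0,v0=proj(c,[.604,0.02,.08]);u0,v0=int(u0),int(v0)
    m.append(cv2.resize(im[max(0,v0-130):v0+120,max(0,u0-100):u0+100][:240],(400,480)))
cv2.imwrite("pics/b1.png",np.hstack(m))
E
```

```text
time_s: 9.4
tcp_pos: [0.6045, 0.0985, 0.2429]
tcp_rot: [1.0, 0.001, -0.001, 0.0]
force: [-0.5, 0.2, -3.6]
opening: 0.021
finger_force: 78.7
time_s: 9.9
tcp_pos: [0.6015, 0.1004, 0.1534]
tcp_rot: [1.0, 0.001, -0.003, 0.0]
force: [0.3, -0.8, -2.7]
opening: 0.021
finger_force: 78.7
[0.60154996 0.10041298 0.15341519] [ 9.99994144e-01  1.09808876e-03 -3.23805489e-03  1.48397620e-04] [ 0.27580229 -0.77827732 -2.6866078 ]
[([227.2, 114.8, 279.1, 173.5], 0.97), ([361.6, 128.7, 403.4, 167.4], 0.96), ([291.4, 212.1, 357.5, 264.7], 0.73)]
[([167.0, 145.3, 184.7, 212.1], 0.83), ([248.8, 105.8, 288.1, 158.5], 0.81), ([322.6, 156.1, 387.4, 193.1], 0.64), ([361.2, 222.3, 378.4, 239.5], 0.29)]
```

View pics/b1.png

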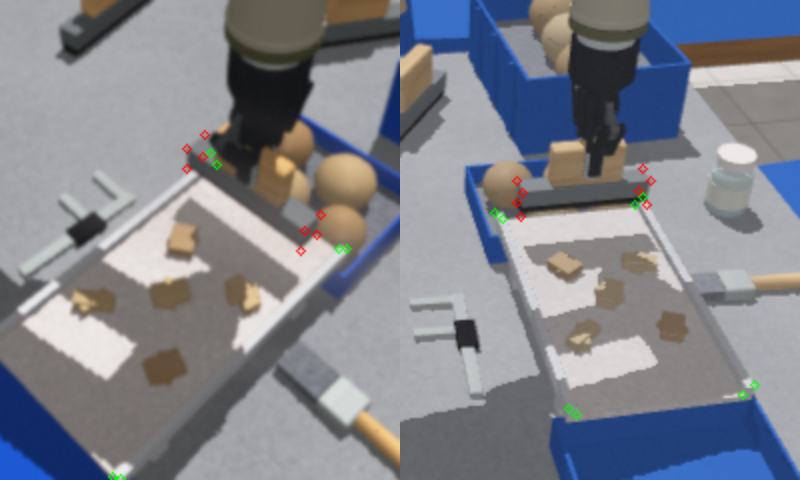

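The scene crop shows the scraper squarely between the lips just inside the +y end, with all chips on its -y side. I lower it onto the board.

```bash
python3 -m creep '[{"dx":0.001,"dy":0,"dz":0.025,"ax":0,"ay":0,"az":0},{"dx":0.001,"dy":0,"dz":0.018,"ax":0,"ay":0,"az":0},{"dx":0,"dy":0,"dz":0.01,"ax":0,"ay":0,"az":0},{"dx":0,"dy":0,"dz":0.004,"ax":0,"ay":0,"az":0},{"dx":0,"dy":0,"dz":0,"ax":0,"ay":0,"az":0},{"dx":0,"dy":0,"dz":0,"ax":0,"ay":0,"az":0}]'
```

```text
time_s: 10.85
tcp_pos: [0.6064, 0.0999, 0.1119]
tcp_rot: [1.0, -0.0, 0.0, -0.0]
force: [-0.6, -0.8, -2.2]
opening: 0.021
finger_force: 78.8
```

```bash
python3 -m creep '[{"dx":-0.001,"dy":0,"dz":0.003,"ax":0,"ay":0,"az":0},{"dx":-0.001,"dy":0,"dz":0.002,"ax":0,"ay":0,"az":0},{"dx":0,"dy":0,"dz":0.0015,"ax":0,"ay":0,"az":0},{"dx":0,"dy":0,"dz":0,"ax":0,"ay":0,"az":0},{"dx":0,"dy":0,"dz":0,"ax":0,"ay":0,"az":0}]'
```

```text
time_s: 11.48
tcp_pos: [0.6044, 0.0999, 0.1061]
tcp_rot: [1.0, -0.0, 0.0, -0.0]
force: [-0.2, -0.7, -3.1]
opening: 0.021
finger_force: 78.8
```

```bash
python3 -m creep '[{"dx":0,"dy":0.01,"dz":0,"ax":0,"ay":0,"az":0},{"dx":0,"dy":0.02,"dz":0,"ax":0,"ay":0,"az":0},{"dx":0,"dy":0.02,"dz":0,"ax":0,"ay":0,"az":0},{"dx":0,"dy":0.02,"dz":0,"ax":0,"ay":0,"az":0},{"dx":0,"dy":0.02,"dz":0,"ax":0,"ay":0,"az":0},{"dx":0,"dy":0.02,"dz":0,"ax":0,"ay":0,"az":0},{"dx":0,"dy":0.02,"dz":0,"ax":0,"ay":0,"az":0},{"dx":0,"dy":0.02,"dz":0,"ax":0,"ay":0,"az":0}]'
python3 - <<'E'
from h import *
o=get_obs();print(o["tcp_pos"],o["tcp_rot"])
for n in("scene","side"):
    c=read_camera(n)
    print([(onz(c,*np.argwhere(q["region"])[:,::-1].mean(0),.067)[:2].round(3).tolist(),round(q["confidence"],2)) for q in outline_of("chip0",c)])
E
```

```text
time_s: 12.48
tcp_pos: [0.6043, -0.0211, 0.1061]
tcp_rot: [1.0, -0.0, 0.0, -0.0]
force: [0.0, 0.0, -2.8]
opening: 0.0211
finger_force: 78.9
[ 0.60429681 -0.02108708  0.10611276] [ 9.99999974e-01 -2.22014178e-04  1.10475944e-05 -5.36187737e-05]
[([0.656, -0.092], 0.87), ([0.601, -0.058], 0.82), ([0.553, -0.053], 0.8), ([0.656, -0.052], 0.78), ([0.551, -0.09], 0.64)]
[([0.603, -0.06], 0.72), ([0.549, -0.093], 0.65), ([0.552, -0.053], 0.64), ([0.655, -0.095], 0.53)]
```

All chips are ahead of the foot, so I keep sweeping to just past the edge.

```bash
python3 -m creep '[{"dx":0,"dy":0.015,"dz":0,"ax":0,"ay":0,"az":0},{"dx":0,"dy":0.02,"dz":0,"ax":0,"ay":0,"az":0},{"dx":0,"dy":0.02,"dz":0,"ax":0,"ay":0,"az":0},{"dx":0,"dy":0.02,"dz":0,"ax":0,"ay":0,"az":0},{"dx":0,"dy":0.02,"dz":0,"ax":0,"ay":0,"az":0},{"dx":0,"dy":0.02,"dz":0,"ax":0,"ay":0,"az":0},{"dx":0,"dy":0.02,"dz":0,"ax":0,"ay":0,"az":0},{"dx":0,"dy":0.02,"dz":0,"ax":0,"ay":0,"az":0},{"dx":0,"dy":0.02,"dz":0,"ax":0,"ay":0,"az":0}]' && python3 -m creep '[{"dx":0,"dy":0.02,"dz":0,"ax":0,"ay":0,"az":0},{"dx":0,"dy":0.02,"dz":0,"ax":0,"ay":0,"az":0},{"dx":0,"dy":0.02,"dz":0,"ax":0,"ay":0,"az":0},{"dx":0,"dy":0,"dz":0,"ax":0,"ay":0,"az":0},{"dx":0,"dy":0,"dz":0,"ax":0,"ay":0,"az":0}]'
python3 - <<'E'
from h import *
m=[]
for n in("scene","side"):
    c=read_camera(n)
    print([(onz(c,*np.argwhere(q["region"])[:,::-1].mean(0),.012)[:2].round(3).tolist(),round(q["confidence"],2)) for q in outline_of("chip0",c)])
    u0,v0=proj(c,[.604,-.2,.06]).astype(int)
    u0=min(max(u0,100),460);v0=min(max(v0,120),300)
    m.append(cv2.resize(c["pixels"][v0-120:v0+120,u0-100:u0+100],(400,480)))
cv2.imwrite("pics/t1.png",np.hstack(m))
E
```

```text
time_s: 13.8
tcp_pos: [0.6043, -0.1612, 0.1062]
tcp_rot: [1.0, -0.0, 0.0, 0.0]
force: [0.1, 0.6, -3.4]
opening: 0.0212
finger_force: 78.7
time_s: 14.42
tcp_pos: [0.6042, -0.2078, 0.106]
tcp_rot: [1.0, -0.0, -0.0, -0.0]
force: [-0.1, 0.6, -2.6]
opening: 0.0213
finger_force: 78.6
[([0.685, -0.247], 0.85), ([0.647, -0.221], 0.77), ([0.604, -0.223], 0.68), ([0.575, -0.237], 0.56)]
[([0.541, -0.218], 0.85), ([0.657, -0.215], 0.74), ([0.61, -0.213], 0.64), ([0.686, -0.251], 0.6), ([0.576, -0.238], 0.54)]
```

View pics/t1.png

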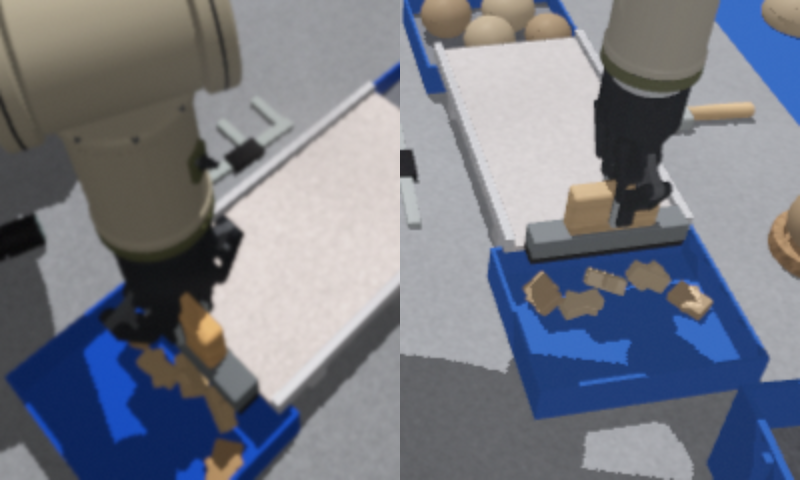

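All five chips lie in the blue tray, in the side crop between (540,290) and (690,300), and the board is clear. I take the scraper back to the board's centre and set it down.

```bash
python3 -m creep '[{"dx":0,"dy":0,"dz":-0.015,"ax":0,"ay":0,"az":0},{"dx":0,"dy":-0.025,"dz":-0.01,"ax":0,"ay":0,"az":0},{"dx":0,"dy":-0.05,"dz":0,"ax":0,"ay":0,"az":0},{"dx":0,"dy":-0.05,"dz":0,"ax":0,"ay":0,"az":0},{"dx":0,"dy":-0.05,"dz":0,"ax":0,"ay":0,"az":0},{"dx":0,"dy":-0.04,"dz":0,"ax":0,"ay":0,"az":0},{"dx":0,"dy":-0.02,"dz":0,"ax":0,"ay":0,"az":0},{"dx":0,"dy":0,"dz":0.01,"ax":0,"ay":0,"az":0},{"dx":0,"dy":0,"dz":0.01,"ax":0,"ay":0,"az":0},{"dx":0,"dy":0,"dz":0.003,"ax":0,"ay":0,"az":0}]' && python3 -m creep '[{"dx":0,"dy":0,"dz":0.001,"ax":0,"ay":0,"az":0},{"dx":0,"dy":0,"dz":0.001,"ax":0,"ay":0,"az":0},{"dx":0,"dy":0,"dz":0,"ax":0,"ay":0,"az":0},{"dx":0,"dy":0,"dz":0,"ax":0,"ay":0,"az":0},{"dx":0,"dy":0,"dz":0,"ax":0,"ay":0,"az":0}]'
```

```text
time_s: 15.88
tcp_pos: [0.6035, -0.0212, 0.1063]
tcp_rot: [1.0, -0.001, -0.001, 0.0]
force: [-1.3, -0.5, -2.9]
opening: 0.0211
finger_force: 79.0
time_s: 16.5
tcp_pos: [0.6044, -0.02, 0.1062]
tcp_rot: [1.0, -0.0, 0.0, 0.0]
force: [0.3, -0.4, -2.1]
opening: 0.0212
finger_force: 79.0
```

```bash
python3 -m creep '[{"dx":0,"dy":0,"dz":0.001,"ax":0,"ay":0,"az":0},{"dx":0,"dy":0,"dz":0,"ax":0,"ay":0,"az":0},{"dx":0,"dy":0,"dz":0,"ax":0,"ay":0,"az":0}]' && python3 -m creep '[{"dx":0,"dy":0,"dz":0.0005,"ax":0,"ay":0,"az":0},{"dx":0,"dy":0,"dz":0,"ax":0,"ay":0,"az":0},{"dx":0,"dy":0,"dz":0,"ax":0,"ay":0,"az":0}]'
```

```text
time_s: 16.88
tcp_pos: [0.6044, -0.0201, 0.1055]
tcp_rot: [1.0, -0.0, 0.0, 0.0]
force: [-0.7, 0.6, 1.0]
opening: 0.0209
finger_force: 79.1
time_s: 17.25
tcp_pos: [0.6045, -0.0201, 0.1056]
tcp_rot: [1.0, -0.0, 0.0, 0.0]
force: [-2.7, -1.0, 5.4]
opening: 0.0209
finger_force: 80.0
```

In contact with the board (+5 N). I release and retreat upwards.

```bash
python3 -m creep '[{"dx":0,"dy":0,"dz":0,"ax":0,"ay":0,"az":0},{"dx":0,"dy":0,"dz":0,"ax":0,"ay":0,"az":0},{"dx":0,"dy":0,"dz":0,"ax":0,"ay":0,"az":0},{"dx":0,"dy":0,"dz":0,"ax":0,"ay":0,"az":0},{"dx":0,"dy":0,"dz":0,"ax":0,"ay":0,"az":0},{"dx":0,"dy":0,"dz":0,"ax":0,"ay":0,"az":0},{"dx":0,"dy":0,"dz":0,"ax":0,"ay":0,"az":0}]' 0 && python3 -m creep '[{"dx":0,"dy":0,"dz":-0.02,"ax":0,"ay":0,"az":0},{"dx":0,"dy":0,"dz":-0.04,"ax":0,"ay":0,"az":0},{"dx":0,"dy":0,"dz":-0.05,"ax":0,"ay":0,"az":0},{"dx":0,"dy":0,"dz":-0.05,"ax":0,"ay":0,"az":0},{"dx":0,"dy":0,"dz":-0.02,"ax":0,"ay":0,"az":0},{"dx":0,"dy":0,"dz":0,"ax":0,"ay":0,"az":0},{"dx":0,"dy":0,"dz":0,"ax":0,"ay":0,"az":0}]'
python3 - <<'E'
from h import *
m=[]
for n in("scene","side"):
    c=read_camera(n)
    print([(onz(c,*np.argwhere(q["region"])[:,::-1].mean(0),.012)[:2].round(3).tolist(),round(q["confidence"],2)) for q in outline_of("chip0",c)])
    u0,v0=proj(c,[.604,-.13,.06]).astype(int)
    u0=min(max(u0,100),460);v0=min(max(v0,120),300)
    m.append(cv2.resize(c["pixels"][v0-120:v0+120,u0-100:u0+100],(400,480)))
cv2.imwrite("pics/e1.png",np.hstack(m))
E
```

```text
time_s: 18.12
tcp_pos: [0.6043, -0.0201, 0.1049]
tcp_rot: [1.0, -0.0, 0.0, -0.0]
force: [0.1, 0.3, 1.0]
opening: 0.0852
finger_force: 0.0
time_s: 19.0
tcp_pos: [0.6035, -0.02, 0.2469]
tcp_rot: [1.0, -0.0, -0.001, -0.0]
force: [0.2, 0.1, -0.4]
opening: 0.0857
finger_force: 0.0
[([0.646, -0.226], 0.7), ([0.601, -0.219], 0.66), ([0.684, -0.249], 0.63), ([0.575, -0.238], 0.59), ([0.535, -0.223], 0.51)]
[([0.54, -0.218], 0.67), ([0.687, -0.25], 0.64), ([0.577, -0.238], 0.59), ([0.656, -0.218], 0.59), ([0.609, -0.213], 0.45)]
```

View pics/e1.png

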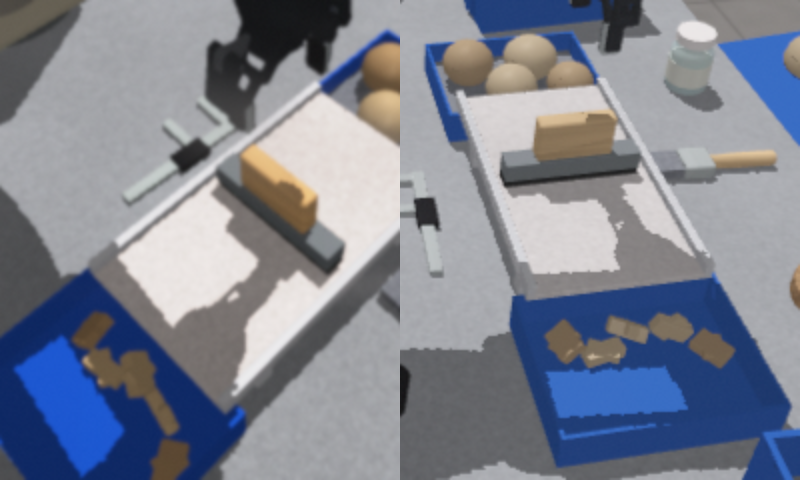

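The scraper stands upright and free on the board, at (570,150) in the side crop. All five chips rest in the tray, and the gripper is clear.

```bash
python3 -c "
from plant import close_job
print(close_job())"
```

```text
the job is handed in; nothing more can be done
None
```

The job is handed in: the final pictures show all five chips at rest in the formerly empty tray and the scraper standing upright and released near the board's centre, though the hand-in call gave no verdict.

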